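Switch the milling-ball feeder to the empty jar

ROBOT

A 7-joint arm with a two-finger parallel gripper is mounted at the origin on the work surface. World frame = base frame: x ahead of the robot, y to its left, z up, the work surface at z = 0. Lengths are in m, angles in rad, forces in N, time in s.
With the tool pointing down it reaches from about 0.4 to 0.85 m from the base axis. Payload 10.4 kg.
Tool frame: the origin (TCP) lies between the finger pads; the fingertips stand ahead of it and the grasp point (between the pads) lies 5 mm behind it (manip.tip_extent is the z of the fingertips in the tool frame, in m); z points along the fingers, y is the line along which they close (so a half turn about z gives the same grasp; the last joint's range is limited). The gripper opens to 85 mm and grips with 20 to 120 N. Pads are 22 mm wide; open, the fingers measure 114 mm over their backs; the gripper's body (76 mm by 85 mm) begins 54 mm behind the grasp point. The pads swing forward as they close: fully open they stand 13 mm farther back than shut.
Start: joints at [-1.236, 0.332, -0.065, 1.46, 0.022, 1.35, -0.088], TCP at [0.219, 0.585, 0.245] pointing down, gripper open.
Joint ranges: [-2.6, 2.6], [-0.5, 2.12], [-1.47, 1.34], [0.16, 2.42], [-1.27, 4.41], [0.06, 2.06], [-2.6, 2.6]. Speed limits (rad/s): [2.22, 2.22, 2.79, 2.79, 3.14, 3.14, 3.14].

INTERFACE

Orientations are given as a unit quaternion [x, y, z, w].
In Python, from workcell import status, viewer, manip gives the robot as it stands.
- The arm moves only by the tool play_rows, never from a script. Its argument "plan" is one flat list of numbers, 7 for each row, row after row: the turn, a rotation vector about the tool's x, y, z in degrees, then the shift along the tool's x, y, z in m, then the opening, from 0 (shut) to 1 (fully open). In form: [ax, ay, az, dx, dy, dz, grip, ax, ay, az, dx, dy, dz, grip, ...]. A call has 1 to 20 rows; each row is the pose to reach, as a shift and turn from the pose commanded when the call began, along the tool's axes at that moment; what a row does not reach only later rows make up. A row lasts 1/8 s, in which the tool goes at most 62.5 mm and 10.7 degrees, less where a joint would pass 70% of its speed; a pose out of reach is approached as far as the arm can. A call with a gripper value outside its range is refused whole. The fingers move at their own pace and stop on an object; "squeeze" is the grip in N (left out, the last holds). Time passes only in rows, so rows that repeat a pose let the fingers close. It gives the time, the measured TCP pose, the force, the opening and the grip force at its end, in the units of the state.
- status.get_obs(): the state, without advancing time (a new reading comes with each control period).
- viewer.camera(name): name is "scene" or "top" or "wrist"; returns the picture (480x640x3 uint8, red, green, blue); there is no depth.
- viewer.camera_model(name): a dict with "fx", "fy", "cx", "cy" (pixels), "R" (3x3) and "t" (3): a world point X has camera coordinates R X + t. Camera axes: x right, y down, z forward; pixel columns grow to the right and rows downward; lengths in m; the calibration is good to about 2 mm. A picture is of the moment at which its call begins: read the wrist's pose just before it. camera_model takes no time and is no camera call; for the wrist camera it gives the pose at the moment of the call.
- manip.hand_in(): hands the job in; it is judged then, once.
The state is a dict: "clock": time; "joint_pos": joint angles; "joint_velocities": joint speeds; "tau": joint torques, N m; "position": TCP position; "ee_rot": TCP orientation; "ft_force": force on the tool from outside, world axes, zero at the start; "torque": the same for the moment, N m; "grip_width": opening from 0.0 (shut) to 1.0 (fully open); "grasp_force": force on a finger pad.
Only numpy, scipy, OpenCV 4.12 (cv2) and the standard library are available. Lean on these libraries where they do the work, as an engineer would, in place of code of your own. Each camera call takes 0.05 s, during which the arm holds its last target. There are 200 camera calls.

TASK

The left-hand mill jar is full of milling balls: press down the raised right-hand end of the seesaw gate with a fingertip, so that it rocks over its pivot and leads to the right-hand chute. Then push the stop blade's paddle to the right until the feed channel is open, and the three waiting balls roll down by themselves into the empty right-hand jar. Do not pick up or touch the balls or the jars, and leave the other things on the bench where they are.

Things in the scene. Friction and masses are not known exactly. Their poses are not given: they have to be found in the camera images.
- feeder: Plywood and aluminium ball feeder, fixed. Origin on the bench under the gate's pivot; x points away from the robot, up the 42 mm wide feed channel (34 mm inside), y left, z up. The channel descends at 0.25 rad from (0.196, 0, 0.224) to its mouth (0.031, 0, 0.182), walls 26 mm high. Side chutes, 50 mm wide, lead from (0, +/-0.08, 0.114) to y = +/-0.16 over the jars. Yaw up to 0.35 rad either way.
- gate (a joint): Steel seesaw trough, 196 mm long along the feeder's y, 44 mm wide, pivoted about the feeder's x axis 150 mm up. Tilt in rad: -0.3 left end down (feeds the full jar; the start) to +0.3 right end down (feeds the empty jar), stops at both. Top-heavy: past the middle it falls over and stays. 1 to 2 N at a pad rocks it. A 76 mm wide backstop rises from its near wall's middle to 72 mm above its floor.
- pad_right (a point): Middle of the top of the right-hand press pad, a flat steel ledge 38 mm (x) by 34 mm (y), 4 mm thick, sticking out from the gate towards the robot; 43 mm nearer the robot than the pivot's middle and 80 mm to its right. Moves with the gate: about 195 mm above the bench at the start, 147 mm when fully over. Nothing is above or below it.
- pad_left (a point): The same point of the left-hand press pad (80 mm to the left of the pivot): about 147 mm above the bench at the start, 195 mm when the gate is fully over.
- blade (a joint): Stop blade: upright steel plate across the mouth of the feed channel, holding the balls back; hangs from a bar and slides to the feeder's right (-y). Travel in m: 0 shut (0 to 0.004 at the start) to 0.060 at its stop; the channel is fully open from 0.040. Friction about 1 N; it stays where it is left.
- paddle (a point): Middle of the left (outer) face, the one to push, of the blade's paddle: upright steel plate 34 mm (feeder x) by 55 mm high, 8 mm thick, at the left end of the blade's bar, edges 226 and 281 mm above the bench. Push it to the feeder's right (-y). At travel 0 it is at (0.026, 0.094, 0.256) in the feeder's frame. Nothing stands left of it at its height.
- ball1: White ceramic milling ball, 30 mm diameter, 45 g, loose; number 1 of three in a row in the feed channel behind the blade, counted from the blade. Origin at its centre. Polished: once the blade is out of the way it rolls down by itself in 1 to 2 s.
- ball2: White ceramic milling ball, 30 mm diameter, 45 g, loose; number 2 of three in a row in the feed channel behind the blade, counted from the blade. Origin at its centre. Polished: once the blade is out of the way it rolls down by itself in 1 to 2 s.
- ball3: White ceramic milling ball, 30 mm diameter, 45 g, loose; number 3 of three in a row in the feed channel behind the blade, counted from the blade. Origin at its centre. Polished: once the blade is out of the way it rolls down by itself in 1 to 2 s.
- jar_empty: Empty terracotta mill jar, open on top, 144 mm diameter, 85 mm high, 6 mm wall, inner floor 8 mm up, loose (0.8 kg), under the end of the right-hand chute, its axis 215 mm to the right of the pivot. Origin at the centre of its underside.
- jar_full: The same kind of jar, full of milling balls, under the left-hand chute, 215 mm to the left of the pivot. Origin at the centre of its underside.
- pitcher: Small terracotta pitcher, 80 mm diameter, 140 mm high, standing behind the feeder on its right. Origin at the centre of its underside.
- kiln_post: Pale plaster kiln post, upright cylinder 32 mm diameter, 70 mm high, in front of the feeder on its right. Origin at the centre of its underside.
- brush: Brush 170 mm long, lying loose on the bench between the feeder and the robot. Origin under its middle.
- rib: Spatula 150 mm long, lying loose on the bench behind the feeder on its left. Origin under its middle.
- brick: Plain red-brown clay brick 110 x 210 x 60 mm, on the left of the bench. Origin at the centre of its underside.
- glaze_bowl: White ceramic bowl, 100 mm diameter, 50 mm high, standing on the brick. Origin at the centre of its underside.
- slip_jar: Clear plastic jar, 60 mm diameter, 110 mm high, on the right of the bench. Origin at the centre of its underside.
Mind the look-alikes: they are no part of the job. Leave any green or turquoise look-alike of the jar_empty alone.

How it is judged:
By the outcome, as a careful person would: the job done as asked, in the order asked, and still so for the second after the job is handed in, with the robot touching nothing.
It also fails if it takes over 43 s, if anything falls off the work surface, if the arm or the gripper's body presses on something with over 40 N, if the wrist force passes 120 N, or if a joint passes its speed limit or range.

## Working session

There is one attempt and no reset: what is moved stays moved. The work goes in short steps, Python scripts to look and compute and a tool call to move; the robot and the scene stay as the last step left them, time stands still between calls to the robot, and variables do not carry over. Pictures are saved under pics/ and viewed, at most 10 in all, crops included, and the job is handed in when it is done.

Besides the shell and the picture viewer there is one more tool, called after "Call:" by a JSON object that holds its "fn" and its "kwargs", one argument or row to a line. play_rows: Moves the arm, as the interface text tells. Its arguments: {"type":"object","properties":{"plan":{"type":"array","items":{"type":"number"}},"squeeze":{"type":"number"}},"required":["plan"]}

```bash
mkdir -p pics; python3 - <<'E'
from workcell import status, viewer, manip
import cv2,numpy as np
for n in("scene","top"):
    im=viewer.camera(n); cv2.imwrite(f"pics/{n}0.png",im[:,:,::-1])
    m=viewer.camera_model(n); print(n,m)
o=status.get_obs(); print(o["clock"],o["position"],o["ee_rot"],manip.tip_extent)
E
```

```text
scene {'fx': 541.9790363271602, 'fy': 541.9790363271602, 'cx': 322.2435490339778, 'cy': 244.82583873063973, 'R': array([[ 0.86651125,  0.49896787, -0.01375897],
       [ 0.26163003, -0.47747806, -0.83878747],
       [-0.4250976 ,  0.72321903, -0.5442851 ]]), 't': array([-0.42741895,  0.02511847,  1.67663152])}
top {'fx': 485.9109794785811, 'fy': 485.9109794785811, 'cx': 318.71578433264915, 'cy': 242.88428011054253, 'R': array([[ 0.02065516, -0.99973063,  0.01058426],
       [-0.98712497, -0.02207194, -0.15842074],
       [ 0.15861168, -0.00717578, -0.98731497]]), 't': array([-0.02809222,  0.54712206,  1.31250514])}
0.1 [0.21874155 0.5851351  0.24458634] [ 1.77899748e-01  9.84048405e-01 -6.37230761e-04 -9.80063644e-05] 0.014
```

View pics/scene0.png

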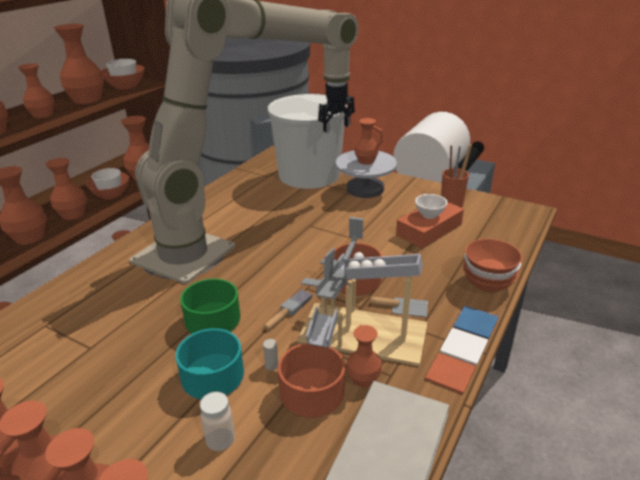

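View pics/top0.png

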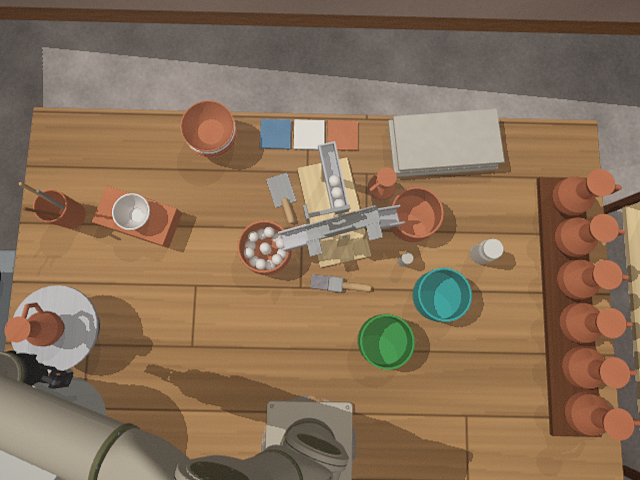

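The top view shows the full jar at about (265,246), the empty jar at (417,214), the channel running from (330,145) to (340,205), and the gate between the jars. I'll measure the jar rims and view enlarged crops.

```bash
cat > h.py <<'E'
import numpy as np,cv2
from workcell import status, viewer, manip
def ray(n,u,v,z,m=None):
    m=m or viewer.camera_model(n); R=m["R"];t=m["t"]
    d=R.T@np.array([(u-m["cx"])/m["fx"],(v-m["cy"])/m["fy"],1]); c=-R.T@t
    return c+d*(z-c[2])/d[2]
def proj(n,X,m=None):
    m=m or viewer.camera_model(n); p=m["R"]@np.array(X)+m["t"]
    return np.array([m["fx"]*p[0]/p[2]+m["cx"],m["fy"]*p[1]/p[2]+m["cy"]])
def F(o,yaw,p):
    c,s=np.cos(yaw),np.sin(yaw); return np.array([o[0]+c*p[0]-s*p[1],o[1]+s*p[0]+c*p[1],p[2]])
E
python3 - <<'E'
from h import *
im=cv2.imread("pics/top0.png"); hsv=cv2.cvtColor(im,cv2.COLOR_BGR2HSV)
m=cv2.inRange(hsv,(0,110,60),(9,255,255))
for (x0,y0,x1,y1) in((230,210,300,285),(385,180,450,250)):
    s=np.zeros_like(m); s[y0:y1,x0:x1]=m[y0:y1,x0:x1]
    pts=cv2.findNonZero(s); h=cv2.convexHull(pts); c,r=cv2.minEnclosingCircle(h); print(c,r,[np.round(ray("top",*c,z),4) for z in(.085,.07)])
a=cv2.resize(im[130:280,230:460],None,fx=3.4,fy=3.4,interpolation=cv2.INTER_CUBIC); cv2.imwrite("pics/topc.png",a)
b=cv2.resize(cv2.imread("pics/scene0.png")[205:365,260:450],None,fx=3.6,fy=3.6,interpolation=cv2.INTER_CUBIC); cv2.imwrite("pics/scc.png",b)
E
```

```text
(264.5, 247.5) 27.10175895690918 [array([0.5251, 0.13  , 0.085 ]), array([0.5273, 0.1315, 0.07  ])]
(409.2240905761719, 206.06643676757812) 35.58472442626953 [array([ 0.6488, -0.2622,  0.085 ]), array([ 0.6525, -0.2652,  0.07  ])]
```

View pics/topc.png

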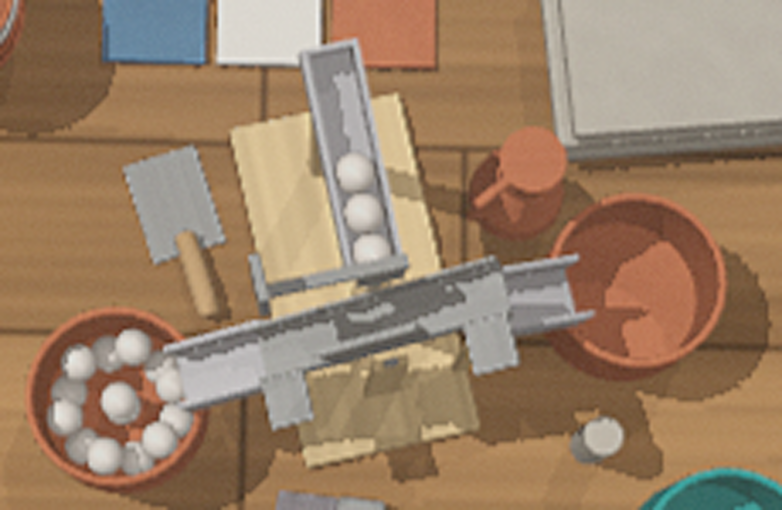

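View pics/scc.png

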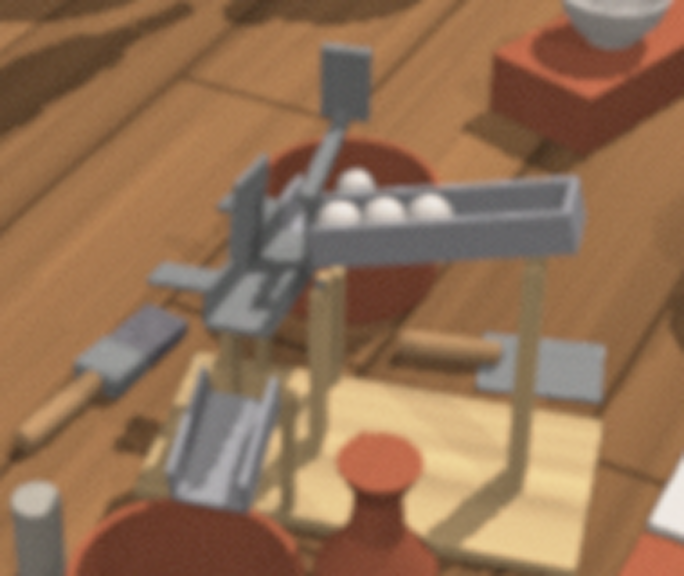

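The crops show the right pad centre at top crop (492,345), the left pad at about (288,400), and the paddle's top edge at (258,275). Next I compute the frame and check it against these features.

```bash
python3 - <<'E'
from h import *
c=lambda u,v:(u/3.4+230-.35,v/3.4+130-.35)
A=ray("top",*c(118,398),.085);B=ray("top",*c(638,282),.085);print(A,B,np.linalg.norm(A-B))
o=(A+B)/2; d=A-B; yaw=np.arctan2(-d[0],d[1]); print("jars",o,yaw)
P=ray("top",*c(492,345),.195);Q=ray("top",*c(288,400),.147);print("pads",P,Q, "pred",F(o,yaw,(-.043,-.08,.195)),F(o,yaw,(-.043,.08,.147)))
for n,p in dict(padR=(-.043,-.08,.195),padL=(-.043,.08,.147),paddle=(.026,.094,.281),paddlebot=(.026,.094,.226),chanTopL=(.19,.021,.25),chanTopR=(.19,-.021,.25)).items():
    X=F(o,yaw,p);u=proj("top",X);s=proj("scene",X)
    print(n,X.round(4),"topcrop",((u-[229.65,129.65])*3.4).round(),"sccrop",((s-[259.6,204.6])*3.6).round())
E
```

```text
[0.52724491 0.13042801 0.085     ] [ 0.63101392 -0.28420871  0.085     ] 0.4274243970874787
jars [ 0.57912942 -0.07689035  0.085     ] 0.24522794746878113
pads [ 0.55604323 -0.15305418  0.195     ] [ 0.51927165 -0.00459824  0.147     ] pred [ 0.55683809 -0.16493634  0.195     ] [ 0.5179937  -0.00972322  0.147     ]
padR [ 0.5568 -0.1649  0.195 ] topcrop [508. 344.] sccrop [177. 283.]
padL [ 0.518  -0.0097  0.147 ] topcrop [295. 402.] sccrop [246. 205.]
paddle [0.5815 0.0206 0.281 ] topcrop [253. 280.] sccrop [351.  42.]
paddlebot [0.5815 0.0206 0.226 ] topcrop [255. 297.] sccrop [349. 112.]
chanTopL [ 0.7583 -0.0104  0.25  ] topcrop [304.  50.] sccrop [582. 175.]
chanTopR [ 0.7685 -0.0511  0.25  ] topcrop [361.  37.] sccrop [573. 213.]
```

```bash
cat >> h.py <<'E'
from scipy.spatial.transform import Rotation as Ro
O=(.5791,-.0769);YAW=.245
def goals(d):
    s=status.get_obs(); R=Ro.from_quat(s["ee_rot"]); p=np.array(s["position"])
    y=R.as_matrix()[:,1]; az=-(np.degrees(YAW-np.arctan2(y[1],y[0]))); az=(az+90)%180-90
    print(s["clock"],"pos",p.round(4),"F",s["ft_force"],"grip",s["grip_width"],"az",az.round(1))
    for n,(x,yy,ztip) in d.items():
        X=F(O,YAW,(x,yy,ztip+.014)); print(n,X.round(3),"tool",R.inv().apply(X-p).round(4))
E
python3 - <<'E'
from h import *
goals(dict(above=(-.048,-.078,.27),up=(-.048,-.078,.36)))
E
```

```text
0.1 pos [0.2187 0.5851 0.2446] F [-0.63206688 -0.44584134 -0.4038742 ] grip 1.0006194424689998 az 55.5
above [ 0.551 -0.164  0.284] tool [-0.574  -0.5855 -0.0386]
up [ 0.551 -0.164  0.374] tool [-0.574  -0.5856 -0.1286]
```

Call:
{"fn": "play_rows", "kwargs": {
  "plan": [0,0,0,0,0,-0.06,0,0,0,0,0,0,-0.13,0,0,0,10,-0.043,-0.044,-0.13,0,0,0,20,-0.086,-0.088,-0.13,0,0,0,30,-0.129,-0.132,-0.13,0,0,0,40,-0.172,-0.176,-0.13,0,0,0,50,-0.215,-0.22,-0.13,0,0,0,55.5,-0.258,-0.264,-0.13,0,0,0,55.5,-0.301,-0.308,-0.13,0,0,0,55.5,-0.344,-0.352,-0.13,0,0,0,55.5,-0.387,-0.396,-0.13,0,0,0,55.5,-0.43,-0.44,-0.13,0,0,0,55.5,-0.473,-0.484,-0.13,0,0,0,55.5,-0.516,-0.528,-0.13,0,0,0,55.5,-0.574,-0.5855,-0.13,0,0,0,55.5,-0.574,-0.5855,-0.13,0,0,0,55.5,-0.574,-0.5855,-0.13,0,0,0,55.5,-0.574,-0.5855,-0.13,0]
}}

```text
clock: 2.35
position: [0.5514, -0.1628, 0.3751]
ee_rot: [0.615, 0.788, 0.0, -0.0]
ft_force: [0.5, 0.3, 0.4]
grip_width: -0.001
grasp_force: 0.0
```

```bash
python3 - <<'E'
from h import *
goals(dict(above=(-.048,-.078,.215),p2=(-.048,-.080,.16)))
t=viewer.camera("top")[:,:,::-1]; w=viewer.camera("wrist")[:,:,::-1]
a=cv2.resize(t[130:280,250:460],(560,400)); cv2.imwrite("pics/c1.png",np.hstack([cv2.resize(w,(400,300)),cv2.resize(t[130:280,250:450],(400,300))]))
m=viewer.camera_model("wrist")
for p in((-.043,-.071,.195),(-.043,.083,.147)): print(proj("wrist",F(O,YAW,p),m)*400/640)
E
```

```text
2.35 pos [ 0.5514 -0.1628  0.3751] F [0.53480097 0.30612989 0.439864  ] grip -0.0008176787921754621 az 0.0
above [ 0.551 -0.164  0.229] tool [-0.0015 -0.0002  0.1461]
p2 [ 0.552 -0.166  0.174] tool [-3.500e-03 -2.000e-04  2.011e-01]
[202.56461527 131.56646382]
[202.72489876  22.2417144 ]
```

View pics/c1.png

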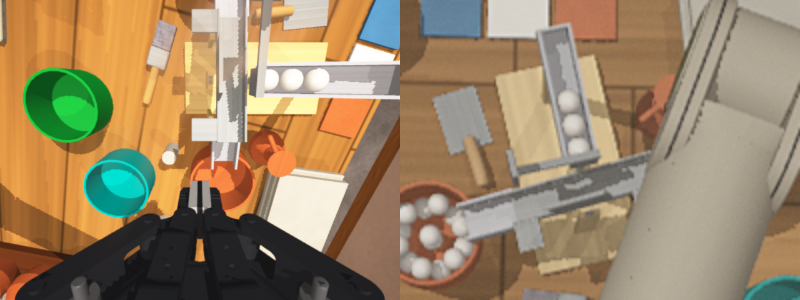

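The wrist view shows the right pad at (204,130), and I predicted (203,132), so I press.

Call:
{"fn": "play_rows", "kwargs": {
  "plan": [0,0,0,-0.001,0,0.05,0,0,0,0,-0.001,0,0.1,0,0,0,0,-0.001,0,0.14,0,0,0,0,-0.001,0,0.155,0,0,0,0,-0.001,0,0.165,0,0,0,0,-0.002,0,0.175,0,0,0,0,-0.003,0,0.185,0,0,0,0,-0.004,0,0.195,0,0,0,0,-0.004,0,0.202,0,0,0,0,-0.004,0,0.206,0,0,0,0,-0.004,0,0.206,0,0,0,0,-0.004,0,0.206,0]
}}

```text
clock: 3.95
position: [0.5526, -0.1679, 0.1696]
ee_rot: [0.616, 0.788, 0.0, 0.0]
ft_force: [1.1, -0.8, 0.3]
grip_width: -0.001
grasp_force: 0.0
```

```bash
python3 - <<'E'
from h import *
s=viewer.camera("scene")[:,:,::-1]
cv2.imwrite("pics/c2.png",cv2.resize(s[205:365,260:450],None,fx=3.6,fy=3.6,interpolation=cv2.INTER_CUBIC))
goals(dict(up=(-.048,-.08,.40),leftup=(.026,.16,.40),left=(.026,.135,.242)))
E
```

```text
4.0 pos [ 0.5526 -0.1679  0.1696] F [-0.133772   -0.62142764 -0.30000341] grip -0.002609727181119758 az -0.0
up [ 0.552 -0.166  0.414] tool [ 1.800e-03 -1.000e-04 -2.444e-01]
leftup [0.566 0.085 0.414] tool [ 0.2419  0.0737 -0.2444]
left [0.572 0.06  0.256] tool [ 0.2169  0.0737 -0.0864]
```

View pics/c2.png

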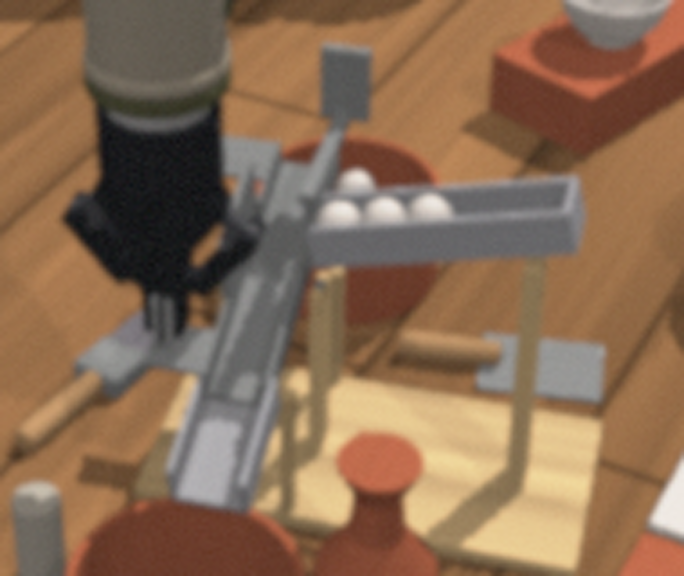

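The gate has rocked over: its right end is down on the right chute, and the balls still wait. Now I move over to the left of the paddle.

Call:
{"fn": "play_rows", "kwargs": {
  "plan": [0,0,0,0,0,-0.04,0,0,0,0,0,0,-0.09,0,0,0,0,0,0,-0.15,0,0,0,0,0,0,-0.21,0,0,0,0,0.05,0.015,-0.22,0,0,0,0,0.1,0.03,-0.22,0,0,0,0,0.15,0.045,-0.22,0,0,0,0,0.2,0.06,-0.22,0,0,0,0,0.232,0.074,-0.22,0,0,0,0,0.232,0.074,-0.22,0,0,0,0,0.232,0.074,-0.17,0,0,0,0,0.232,0.074,-0.12,0,0,0,0,0.232,0.074,-0.086,0,0,0,0,0.232,0.074,-0.086,0]
}}

```text
clock: 5.75
position: [0.5669, 0.0739, 0.2537]
ee_rot: [0.616, 0.788, -0.002, -0.001]
ft_force: [0.4, 0.8, -0.2]
grip_width: -0.004
grasp_force: 0.0
```

```bash
python3 - <<'E'
from h import *
w=viewer.camera("wrist")[:,:,::-1];s=viewer.camera("scene")[:,:,::-1]
cv2.imwrite("pics/c3.png",np.hstack([cv2.resize(w,(400,300)),cv2.resize(s[205:355,250:450],(400,300))]))
goals(dict(contact=(.026,.105,.242),end=(.026,.051,.242)))
E
```

```text
5.85 pos [0.5687 0.0744 0.2569] F [-0.17639365  0.17880454  1.19803633] grip -0.0031077306968574653 az -0.1
contact [0.579 0.031 0.256] tool [-0.0443 -0.0005  0.0009]
end [ 0.592 -0.021  0.256] tool [-0.0983 -0.0004  0.0009]
```

View pics/c3.png

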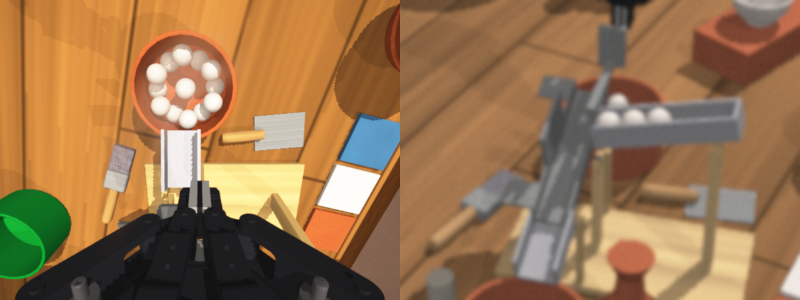

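The scene view shows the fingers just left of the paddle, in line with it, so I push it right.

Call:
{"fn": "play_rows", "kwargs": {
  "plan": [0,0,0,-0.02,0,0,0,0,0,0,-0.038,0,0,0,0,0,0,-0.048,0,0,0,0,0,0,-0.056,0,0,0,0,0,0,-0.064,0,0,0,0,0,0,-0.072,0,0,0,0,0,0,-0.08,0,0,0,0,0,0,-0.088,0,0,0,0,0,0,-0.096,0,0,0,0,0,0,-0.098,0,0,0,0,0,0,-0.098,0,0,0]
}}

```text
clock: 7.22
position: [0.5923, -0.0205, 0.2562]
ee_rot: [0.616, 0.788, 0.0, 0.001]
ft_force: [-1.0, -1.7, 5.8]
grip_width: -0.003
grasp_force: 0.0
```

Call:
{"fn": "play_rows", "kwargs": {
  "plan": [0,0,0,0.015,0,0,0,0,0,0,0.04,0,0,0,0,0,0,0.07,0,0,0,0,0,0,0.08,0,-0.05,0,0,0,0,0.08,0,-0.1,0,0,0,0,0.08,0,-0.12,0,0,0,0,0.08,0,-0.12,0,0,0,0,0.08,0,-0.12,0,0,0,0,0.08,0,-0.12,0,0,0,0,0.08,0,-0.12,0,0,0,0,0.08,0,-0.12,0,0,0,0,0.08,0,-0.12,0,0,0,0,0.08,0,-0.12,0,0,0,0,0.08,0,-0.12,0,0,0,0,0.08,0,-0.12,0,0,0,0,0.08,0,-0.12,0]
}}

```text
clock: 9.22
position: [0.5725, 0.0577, 0.3753]
ee_rot: [0.616, 0.788, 0.0, -0.0]
ft_force: [-0.9, -0.2, 0.9]
grip_width: -0.002
grasp_force: 0.0
```

```bash
python3 - <<'E'
from h import *
t=viewer.camera("top")[:,:,::-1];s=viewer.camera("scene")[:,:,::-1]
cv2.imwrite("pics/c4.png",np.hstack([cv2.resize(t[130:280,250:450],(400,300)),cv2.resize(s[205:415,230:450],(400,382))[:300] if 0 else cv2.resize(s[205:415,230:510],(400,300))]))
print(status.get_obs()["clock"])
E
```

```text
9.325
```

View pics/c4.png

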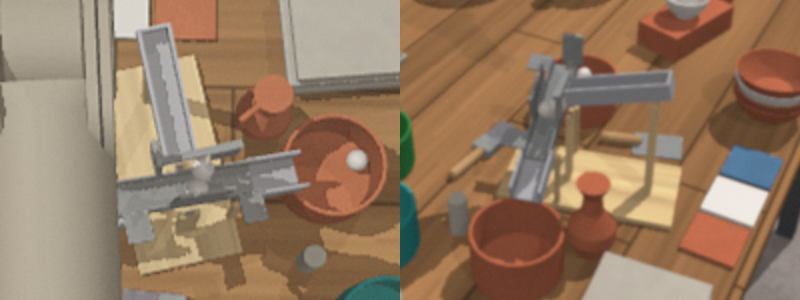

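One ball is in the empty jar and another shows at the gate's middle (top view 203,172). I wait and look again.

Call:
{"fn": "play_rows", "kwargs": {
  "plan": [0,0,0,0,0,0,0,0,0,0,0,0,0,0,0,0,0,0,0,0,0,0,0,0,0,0,0,0,0,0,0,0,0,0,0,0,0,0,0,0,0,0,0,0,0,0,0,0,0,0,0,0,0,0,0,0]
}}

```text
clock: 10.32
position: [0.5725, 0.0577, 0.3753]
ee_rot: [0.616, 0.788, 0.0, -0.0]
ft_force: [-0.0, -0.4, 0.2]
grip_width: -0.001
grasp_force: 0.0
```

```bash
python3 - <<'E'
from h import *
t=viewer.camera("top")[:,:,::-1];s=viewer.camera("scene")[:,:,::-1]
cv2.imwrite("pics/c5.png",np.hstack([cv2.resize(t[160:250,275:395],(400,300),interpolation=cv2.INTER_CUBIC),cv2.resize(s[215:305,290:410],(400,300),interpolation=cv2.INTER_CUBIC)]))
for n,im in(("top",t),("scene",s)):
    h=cv2.cvtColor(np.ascontiguousarray(im),cv2.COLOR_BGR2HSV); k=cv2.inRange(h,(0,0,150),(179,45,255))
    c=cv2.connectedComponentsWithStats(k)
    print(n,[(st[4],cc.round(0).tolist()) for st,cc in zip(c[2],c[3]) if 15<st[4]<300 and 280<cc[0]<450 and 140<cc[1]<420])
E
```

```text
top [(np.int32(39), [387.0, 207.0]), (np.int32(76), [428.0, 209.0]), (np.int32(72), [351.0, 213.0]), (np.int32(113), [392.0, 219.0]), (np.int32(26), [349.0, 224.0]), (np.int32(67), [313.0, 240.0]), (np.int32(162), [335.0, 284.0])]
scene [(np.int32(108), [341.0, 162.0]), (np.int32(52), [359.0, 255.0]), (np.int32(22), [418.0, 258.0]), (np.int32(22), [331.0, 279.0]), (np.int32(65), [288.0, 304.0]), (np.int32(16), [399.0, 299.0]), (np.int32(207), [418.0, 307.0]), (np.int32(16), [400.0, 309.0]), (np.int32(40), [310.0, 324.0]), (np.int32(43), [331.0, 326.0]), (np.int32(101), [319.0, 338.0])]
```

View pics/c5.png

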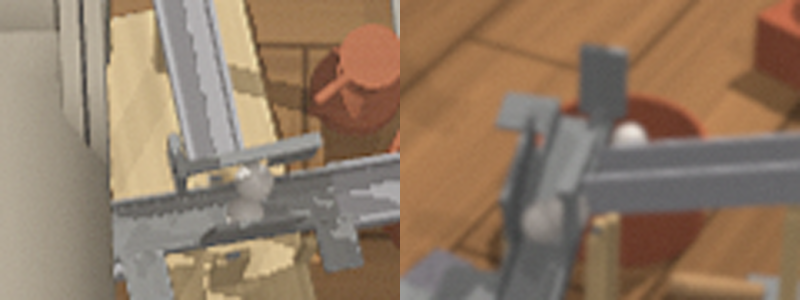

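Two balls are jammed side by side at the gate's middle, just under the blade bar. I locate them and the blade.

```bash
python3 - <<'E'
from h import *
def inv(X):
    c,s=np.cos(YAW),np.sin(YAW); d=X[:2]-np.array(O); return np.array([c*d[0]+s*d[1],-s*d[0]+c*d[1],X[2]]).round(4)
T=lambda u,v:(275+u*.3,160+v*.3)
for z in(.17,.185,.2): print("ball up",inv(ray("top",*T(255,183),z)),"ball low",inv(ray("top",*T(243,210),z)))
print("bar R end",inv(ray("top",*T(320,140),.24)),"bar L end",inv(ray("top",*T(180,180),.24)))
S=lambda u,v:(290+u*.3,215+v*.3)
def tri(a,b):
    P=[];
    for n,(u,v) in(("top",a),("scene",b)):
        p=ray(n,u,v,0);q=ray(n,u,v,.4);P.append((p,(q-p)/np.linalg.norm(q-p)))
    A=sum(np.eye(3)-np.outer(d,d) for p,d in P);b=sum((np.eye(3)-np.outer(d,d))@p for p,d in P);return inv(np.linalg.solve(A,b))
print(tri(T(255,183),S(573,213)),tri(T(243,210),S(543,222)))
for y in(.094,.06,.05,.044,.04,.034): print(y,(proj("scene",F(O,YAW,(.026,y,.281)))-[290,215])/.3)
goals(dict(contactL=(.026,.105,.242),end=(.026,.043,.242)))
E
```

```text
ball up [ 0.0168 -0.0255  0.17  ] ball low [-0.0017 -0.0117  0.17  ]
ball up [ 0.0138 -0.0236  0.185 ] ball low [-0.0045 -0.0099  0.185 ]
ball up [ 0.0108 -0.0217  0.2   ] ball low [-0.0072 -0.0082  0.2   ]
bar R end [ 0.0236 -0.0701  0.24  ] bar L end [0.017  0.0357 0.24  ]
[ 0.1517 -0.0123  0.186 ] [0.1349 0.0008 0.167 ]
0.094 [223.43823695   3.90848145]
0.06 [212.63879611  27.43471754]
0.05 [209.37294403  34.54927174]
0.044 [207.39326716  38.8619344 ]
0.04 [206.06497188  41.75558315]
0.034 [204.05963067  46.12415476]
10.425 pos [0.5725 0.0576 0.3753] F [ 0.78408664 -0.39521262 -0.2551317 ] grip -0.003134559644545113 az -0.0
contactL [0.579 0.031 0.256] tool [-0.0271 -0.0002  0.1193]
end [ 0.594 -0.029  0.256] tool [-0.0891 -0.0002  0.1193]
```

The paddle is already close to its stop. One ball is wedged on top of the other against the trough's wall, so I will rock the gate slightly at the left pad, staying well short of the middle, to loosen them.

```bash
python3 - <<'E'
from h import *
goals(dict(a=(-.052,.076,.3),b=(-.052,.076,.184)))
E
```

```text
10.425 pos [0.5725 0.0576 0.3753] F [ 0.78408664 -0.39521262 -0.2551317 ] grip -0.003134559644545113 az -0.0
a [ 0.51  -0.016  0.314] tool [-0.0562 -0.0782  0.0613]
b [ 0.51  -0.016  0.198] tool [-0.0562 -0.0782  0.1773]
```

Call:
{"fn": "play_rows", "kwargs": {
  "plan": [0,0,0,-0.02,-0.045,0,0,0,0,0,-0.056,-0.078,0.02,0,0,0,0,-0.056,-0.078,0.07,0,0,0,0,-0.056,-0.078,0.12,0,0,0,0,-0.056,-0.078,0.155,0,0,0,0,-0.056,-0.078,0.167,0,0,0,0,-0.056,-0.078,0.173,0,0,0,0,-0.056,-0.078,0.178,0,0,0,0,-0.056,-0.078,0.178,0,0,0,0,-0.056,-0.078,0.178,0]
}}

```text
clock: 11.68
position: [0.5107, -0.0156, 0.1979]
ee_rot: [0.616, 0.788, 0.0, 0.0]
ft_force: [0.1, -0.3, 0.4]
grip_width: 0.004
grasp_force: 0.2
```

```bash
python3 - <<'E'
from h import *
t=viewer.camera("top")[:,:,::-1];s=viewer.camera("scene")[:,:,::-1]
cv2.imwrite("pics/c6.png",np.hstack([cv2.resize(t[160:265,315:455],(400,300),interpolation=cv2.INTER_CUBIC),cv2.resize(s[215:305,290:410],(400,300),interpolation=cv2.INTER_CUBIC)]))
E
```

```text
(no output)
```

View pics/c6.png

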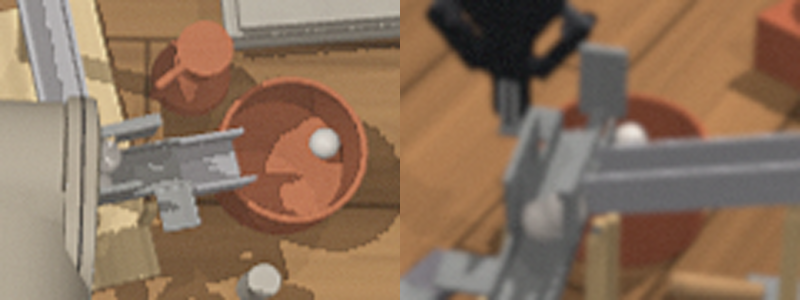

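The balls were still at the gate's middle with the pad pressed. I release the pad and compare numerically from now on.

Call:
{"fn": "play_rows", "kwargs": {
  "plan": [0,0,0,0,0,-0.06,0,0,0,0,0,0,-0.12,0,0,0,0,0,0,-0.17,0,0,0,0,0.056,0.04,-0.178,0,0,0,0,0.056,0.078,-0.178,0,0,0,0,0.056,0.078,-0.178,0,0,0,0,0.056,0.078,-0.178,0,0,0,0,0.056,0.078,-0.178,0]
}}

```text
clock: 12.78
position: [0.572, 0.0566, 0.376]
ee_rot: [0.616, 0.788, 0.001, 0.0]
ft_force: [-0.1, 0.3, -0.2]
grip_width: 0.002
grasp_force: 0.0
```

```bash
cat > chk.py <<'E'
from h import *
import sys
t=viewer.camera("top")[:,:,::-1].copy();s=viewer.camera("scene")[:,:,::-1].copy()
cv2.imwrite(f"pics/{sys.argv[1]}_t.png",t);cv2.imwrite(f"pics/{sys.argv[1]}_s.png",s)
h=cv2.cvtColor(t[180:245,385:450],cv2.COLOR_BGR2HSV);c=cv2.connectedComponentsWithStats(cv2.inRange(h,(0,0,120),(179,60,255)))
print("jar",[(int(a[4]),(b+[385,180]).round().tolist()) for a,b in zip(c[2],c[3]) if a[4]>15][1:])
# current saturation/value maps: gate middle, top view
g=cv2.cvtColor(t,cv2.COLOR_BGR2GRAY); print(g[206:232:2,332:380:3])
old=cv2.cvtColor(cv2.imread("pics/c5.png"),cv2.COLOR_BGR2GRAY)[:,:400]; old=cv2.resize(old,(120,90),interpolation=cv2.INTER_AREA)
print("c5");print(old[46:72:2,57:105:3])
print("clock",status.get_obs()["clock"])
E
python3 chk.py d1
```

```text
jar [(33, [392.0, 207.0]), (86, [428.0, 210.0]), (199, [392.0, 218.0])]
[[194 145 151 161 153 155 160 159 138 113  90  87  86 127  89  85]
 [129 112 112 153 158 134 119 161  80  77  95  99 115 119 113 138]
 [114 112  99 131 167 183 143 180 177 206 114 112 130 145 145 120]
 [127 180 137 129 163 216 163 153 143 152 133 121  99  85  97 111]
 [209 194 119 112 119 136 162 157 145  87  90 105 102 104 110 121]
 [186 146 108  89  89 136 150 156 127 105 107 105 104 104 146 116]
 [ 88  95 102 106 104 119 141 149 103 100 105 111 111 110 111 129]
 [107 104 103 106 110 130 135 123 111 114 114 112 116 141 140 129]
 [ 98  98 130 125 126 145 148 133 101 102 114 109 114 108 115 129]
 [147 151 137 135 136 151 158 147 109 112 123 133 124 112 111 137]
 [146 145 147 139 133 129 143 133 107  98  87  91 114  98 106 133]
 [146 151 119 113 106  96  91  83  89  86  95  96  88 118 111 139]
 [135 139  78  86  84  89  86  83  79 106 124  88 101 116 108 152]]
c5
[[188 141 147 163 155 157 157 156 139 115  95  86  85 126  83  84]
 [132 112 114 150 153 133 118 160  80  82  96  97 114 117 113 131]
 [112 110 104 134 165 182 145 179 174 198 111 114 129 142 144 120]
 [127 176 136 129 163 211 164 152 150 149 127 120  99  88  97 113]
 [208 195 119 111 115 137 160 155 142  86  98 100 101 105 108 121]
 [181 146 111  94  87 137 150 155 127 105 104 103 102 103 140 121]
 [ 93  96  99 106 107 120 143 148 103 106 107 110 113 108 112 130]
 [104 106  98 105 112 130 134 123 111 117 114 115 112 139 138 133]
 [101 103 128 126 127 142 148 129 103 103 115 112 113 110 113 132]
 [148 149 138 137 128 152 156 144 107 108 120 129 121 110 111 134]
 [146 146 145 135 140 147 137 116 105  97  92  92 113 102 109 139]
 [146 146 115 114 106 115  92  87  88  85  89  97  89 113 111 143]
 [137 126  79  87  88  83  83  86  81 109 124  90 102 113 126 147]]
clock 12.875
```

```bash
python3 - <<'E'
from h import *
def inv(X):
    c,s=np.cos(YAW),np.sin(YAW); d=X[:2]-np.array(O); return np.array([c*d[0]+s*d[1],-s*d[0]+c*d[1],X[2]]).round(4)
def tri(a,b):
    P=[]
    for n,(u,v) in(("top",a),("scene",b)):
        p=ray(n,u,v,0);q=ray(n,u,v,.4);P.append((p,(q-p)/np.linalg.norm(q-p)))
    A=sum(np.eye(3)-np.outer(d,d) for p,d in P);B=sum((np.eye(3)-np.outer(d,d))@p for p,d in P);X=np.linalg.solve(A,B);return inv(X),[float(np.linalg.norm(np.cross(X-p,d)))for p,d in P]
for a in((352,214.5),(348.5,223.5)):
  for b in((333,281.5),(342,278)): print(a,b,tri(a,b))
s=cv2.imread("pics/d1_s.png"); print(s[264:296:2,318:360:2].min(2)); print((s[264:296:2,318:360:2,2].astype(int)-s[264:296:2,318:360:2,0]))
for n,p in dict(bladeL=(.031,-.04,.19),farwallC=(.022,-.02,.18),nearwallC=(-.022,-.02,.18),mouthR=(.031,-.017,.2),mouthL=(.031,.017,.2),floor0=(0,-.02,.15)).items():
  print(n,proj("top",F(O,YAW,p)).round(),proj("scene",F(O,YAW,p)).round())
E
```

```text
(352, 214.5) (333, 281.5) (array([ 0.0082, -0.0294,  0.1748]), [0.008726290254836126, 0.008726290254836278])
(352, 214.5) (342, 278) (array([ 0.0174, -0.0249,  0.181 ]), [0.002216261498167145, 0.0022162614981672594])
(348.5, 223.5) (333, 281.5) (array([-0.0031, -0.0145,  0.1603]), [0.0015630011865189963, 0.0015630011865189544])
(348.5, 223.5) (342, 278) (array([ 0.0063, -0.0102,  0.1671]), [0.009542711744704217, 0.009542711744704117])
[[ 80  78  81  97  74  77  91  95 122 130 132 142 148 136 104 111  99  99
   98 102 100]
 [ 81  75  86  90  72  79  87  99 130 132 137 147 146 120 111 112 110 116
  119 121 119]
 [ 76  74  95  83  70  86  91 107 129 130 145 147 142 118 133 130 132 131
  133 131 125]
 [ 72  81 104  82  70  87  89 119 132 137 148 148 126  98 104 104 103 101
  100 100 102]
 [ 75 103 113  76  75  86  96 125 130 128 120 121 103 100 103  99 100  99
  101 102 100]
 [ 78 107  98  68  80  89 105 129 131 127  96  84  91 113 109 102 101 100
  100 101 101]
 [ 63  77  79  72  78 100 124 133 132 141 120  85  93 121 115 101 100 100
  102 100 102]
 [ 68  74  75  71  86 126 144 141 133 
[... 1311 characters left out ...]
 12 12 11 11  7 -1  1  9 27 63 71 69 66 56 57]
 [76 47  4  0  6 12 14 13 13 11  6  0  1  9 41 52 63 54 53 60 63]
 [62 34  4  0  3 10 12  9 11 12  4  1 -1 18 47 20 37 49 46 59 64]
 [51 37 10  1  2  4 11 10  9  4  3  0  1 31 59 51 47 46 46 59 61]
 [49 48 20  1 -1  1  2  3  4  0  1  1  3 42 55 52 51 47 48 58 63]
 [50 42 12 -1  0  1 -1  1  1  1  0  1 10 54 55 52 53 46 50 60 62]
 [41 28  6  2  0 -1  1  0  1  0  1 -1 19 54 56 52 53 48 49 60 62]
 [43 17  1  0  2  0  1  1  0  1  1  3 35 56 54 54 53 47 49 58 59]]
bladeL [356. 207.] [345. 280.]
farwallC [349. 213.] [343. 278.]
nearwallC [353. 229.] [325. 275.]
mouthR [348. 208.] [348. 270.]
mouthL [335. 211.] [351. 262.]
floor0 [350. 223.] [334. 286.]
```

The upper ball (y ≈ -0.025) seems caught against the blade's trailing edge (≈ -0.04). I push the paddle the last few mm to its stop.

Call:
{"fn": "play_rows", "kwargs": {
  "plan": [0,0,0,0,0,0.06,0,0,0,0,0,0,0.119,0,0,0,0,-0.04,0,0.119,0,0,0,0,-0.07,0,0.119,0,0,0,0,-0.08,0,0.119,0,0,0,0,-0.084,0,0.119,0,0,0,0,-0.087,0,0.119,0,0,0,0,-0.09,0,0.119,0,0,0,0,-0.09,0,0.119,0]
}}

```text
clock: 14.0
position: [0.5931, -0.0241, 0.2564]
ee_rot: [0.613, 0.79, 0.001, -0.003]
ft_force: [-12.3, 13.8, 8.5]
grip_width: 0.001
grasp_force: 7.9
```

```bash
python3 chk.py d2; python3 - <<'E'
from h import *
a=cv2.imread("pics/d1_s.png").astype(int);b=cv2.imread("pics/d2_s.png").astype(int)
d=np.abs(a-b).sum(2)>60; print("ball region change",d[270:292,320:345].sum()); 
print("paddle rows d1", a[222:256:2,350].sum(1)//3, "d2",b[222:256:2,350].sum(1)//3)
goals(dict(end=(.026,.043,.242)))
E
```

```text
jar [(35, [392.0, 207.0]), (87, [428.0, 210.0]), (201, [392.0, 218.0])]
[[154 149 144 136 126 151 155 112 104  94  90  85  86 123  87  88]
 [154 152 141 134 119 145 131 134 159  83 102 100 118 125 117 138]
 [157 148 142 132 121 115 117 152 122 211 116 110 122 120 145 123]
 [153 148 139 132 120 108 132 166 147 148 112  98  94  93 102 113]
 [153 148 141 132 122 110 148 167 151  96  98 106 107 105 113 121]
 [150 149 140 131 120 113 143 160 153 106 105 105 106 108 117 123]
 [152 145 141 131 118 111 137 149 141 102 108 110 119 114 117 129]
 [151 147 139 127 117 105 136 130 113 114 118 115 116 114 113 136]
 [150 142 137 128 114 103 152 145 102 102 115 115 114 114 114 132]
 [153 144 138 125 115 105 167 156 104 113 118 115 112 114 114 131]
 [152 143 135 124 115 105 124 114 110 101  92  92 119 103 110 102]
 [149 141 133 123 109  98  94  89  90  91  92 100  88 117 115 112]
 [149 142 133 120 113  92  89  83  87 108 126  89 107 115 113 112]]
c5
[[188 141 147 163 155 157 157 156 139 115  95  86  85 126  83  84]
 [132 112 114 150 153 133 118 160  80  82  96  97 114 117 113 131]
 [112 110 104 134 1
[... 379 characters left out ...]
33]
 [101 103 128 126 127 142 148 129 103 103 115 112 113 110 113 132]
 [148 149 138 137 128 152 156 144 107 108 120 129 121 110 111 134]
 [146 146 145 135 140 147 137 116 105  97  92  92 113 102 109 139]
 [146 146 115 114 106 115  92  87  88  85  89  97  89 113 111 143]
 [137 126  79  87  88  83  83  86  81 109 124  90 102 113 126 147]]
clock 14.1
ball region change 17
paddle rows d1 [124 120 118 116 100  84  87  86  86  84  83  88  87  94  90 102 119] d2 [ 30  24  21  52  93  89  86  87  85  89  87  85  89  91  92  95 107]
14.1 pos [ 0.5931 -0.0241  0.2564] F [-11.64668281  12.8018635    8.50701176] grip 0.0009614370447385927 az 0.3
end [ 0.594 -0.029  0.256] tool [-0.0048 -0.0004  0.0004]
```

The blade is at its stop and the upper ball still leans on its edge. I will nudge the blade back about 15 mm from the paddle's other face, still past the 40 mm open mark, so its edge frees that ball.

Call:
{"fn": "play_rows", "kwargs": {
  "plan": [0,0,0,0.03,0,0,0,0,0,0,0.03,0,-0.04,0,0,0,0,0.02,0,-0.075,0,0,0,0,-0.03,0,-0.075,0,0,0,0,-0.048,0,-0.075,0,0,0,0,-0.048,0,-0.075,0,0,0,0,-0.048,0,-0.04,0,0,0,0,-0.048,0,-0.014,0,0,0,0,-0.048,0,-0.014,0]
}}

```text
clock: 15.22
position: [0.605, -0.0736, 0.2684]
ee_rot: [0.615, 0.789, -0.001, -0.002]
ft_force: [0.8, 0.1, 0.5]
grip_width: 0.003
grasp_force: 0.0
```

```bash
python3 chk.py d3|grep -E "jar|clock"; python3 - <<'E'
from h import *
goals(dict(contact=(.026,.012,.256),end=(.026,.027,.256)))
E
```

```text
jar [(228, [392.0, 216.0]), (87, [428.0, 210.0])]
clock 15.325
15.325 pos [ 0.6061 -0.0749  0.2711] F [ 0.00622675 -0.40934737  0.66572857] grip 0.0004083446023140216 az 0.1
contact [ 0.601 -0.059  0.27 ] tool [ 0.0166 -0.0007  0.0011]
end [ 0.598 -0.044  0.27 ] tool [ 0.0316 -0.0007  0.0011]
```

Call:
{"fn": "play_rows", "kwargs": {
  "plan": [0,0,0,0.012,0,0,0,0,0,0,0.018,0,0,0,0,0,0,0.022,0,0,0,0,0,0,0.026,0,0,0,0,0,0,0.03,0,0,0,0,0,0,0.032,0,0,0,0,0,0,0.032,0,0,0,0,0,0,0.032,0,0,0,0,0,0,0.032,0,0,0,0,0,0,0.032,0,0,0]
}}

```text
clock: 16.58
position: [0.598, -0.0452, 0.2701]
ee_rot: [0.616, 0.788, -0.0, -0.0]
ft_force: [0.3, 0.2, -0.6]
grip_width: -0.001
grasp_force: 0.3
```

```bash
python3 chk.py d4|grep -E "jar|clock"; python3 - <<'E'
from h import *
b=cv2.imread("pics/d4_s.png").astype(int); print(b[264:296:2,318:348:2,2]-b[264:296:2,318:348:2,0]); print("paddle top",b[222:256:2,350].sum(1)//3)
goals(dict(end=(.026,.027,.256)))
E
```

```text
jar [(35, [392.0, 207.0]), (86, [428.0, 210.0]), (199, [392.0, 218.0])]
clock 16.675
[[90 89 63 10 -1 -1  0  0  1  3  3  1  0 -1  1]
 [90 82 40  2  1  1  0  0  1  3  1  1  0  0  0]
 [86 71 21  1  0  1  0  0  0  1  1  1  0 -2  0]
 [83 58 10 -1  1  0  0  1  2  2  0  1  2 -1 -1]
 [81 42  3  1 -1 -1  1  1  2  5  2  1  1  4 -1]
 [79 27 -2  1  0  0  3  5  8 11  9  0  1  7  4]
 [65 23  0 -1  0  5 12 12 11 14 11  1  0  8  7]
 [74 41  1  0  1 11 13 14 11 13 10  2  1  7 11]
 [82 49  3  0  6 12 13 13 12 10  8  2  0  9 28]
 [77 48  3  1  5 11 11 11 11 10  8  0  1  7 43]
 [63 38  4  0  3 10 11 11 10 10  5  0  0 15 47]
 [53 38 10  0  2  4  9 10  9  5  4  0  1 31 60]
 [49 48 20 -1  1  2  2  2  1  2  1  0  3 44 56]
 [48 43 12 -1  0  0  0 -1  1  0  2  0  8 54 55]
 [43 27  7  3  1  0  1  1  1  1 -1  0 20 55 55]
 [45 17  0  1  4  0  2  1  1  1  1  0 37 60 55]]
paddle top [ 23  23  25  50  84  85  84  82  83  85  84  83  93  95  94 108 121]
16.675 pos [ 0.598  -0.0452  0.2702] F [-0.05550605 -0.68772343  0.41887556] grip -0.002073232245498356 az -0.0
end [ 0.598 -0.044  0.27 ] tool [ 0.0008 -0.      0.0002]
```

Call:
{"fn": "play_rows", "kwargs": {
  "plan": [0,0,0,-0.025,0,0,0,0,0,0,-0.025,0,-0.04,0,0,0,0,-0.02,0,-0.09,0,0,0,0,0.03,0,-0.105,0,0,0,0,0.08,0,-0.105,0,0,0,0,0.105,0,-0.105,0,0,0,0,0.105,0,-0.105,0,0,0,0,0.105,0,-0.105,0]
}}

```text
clock: 17.68
position: [0.5728, 0.0557, 0.3753]
ee_rot: [0.616, 0.788, -0.0, 0.0]
ft_force: [0.1, -1.0, 0.6]
grip_width: 0.001
grasp_force: 0.0
```

```bash
python3 chk.py d5|grep -vE "c5"|head -14; python3 - <<'E'
from h import *
a=cv2.imread("pics/scene0.png"); T=a[215:240,346:366]
for n in("d1","d5"):
    b=cv2.imread(f"pics/{n}_s.png"); r=cv2.matchTemplate(b[205:260,330:380],T,cv2.TM_CCOEFF_NORMED); _,v,_,l=cv2.minMaxLoc(r); print(n,v,np.array(l)+[330,205]-[346,215])
    d=b[266:296:2,320:352:2].astype(int); print(d[:,:,2]-d[:,:,0])
t1=cv2.imread("pics/d1_t.png").astype(int);t5=cv2.imread("pics/d5_t.png").astype(int)
for t in(t1,t5): print((t[206:232:2,338:374:2,2]-t[206:232:2,338:374:2,0]))
for tr in(0,.04,.05,.06): print(tr,proj("scene",F(O,YAW,(.026,.094-tr,.256)))-proj("scene",F(O,YAW,(.026,.094,.256))))
goals({})
E
```

```text
jar [(34, [392.0, 207.0]), (86, [428.0, 210.0]), (197, [392.0, 219.0])]
[[192 148 145 161 154 154 156 164 145 115  93  86 116 130  86  83]
 [131 113 130 159 158 135 126 138  84  76  99  96 115 123 113 137]
 [114 114  98 136 165 191 146 125 184 207 114 114 130 147 144 121]
 [128 180 138 128 167 186 162 140 170 152 132 119  98  85 101 114]
 [207 195 120 110 109 146 159 152  90  88  95 104 106 102 111 122]
 [181 145 104  93 112 144 158 152 104 103 104 101 105 104 146 121]
 [ 88  92  98 102 100 138 149 144 105 106 102 114 115 111 110 127]
 [107 103 104 102 112 131 133 111 114 113 115 113 128 142 111 133]
 [ 98  97 129 126 125 144 147 114 103 116 113 113 111 111 116 130]
 [149 150 138 137 131 153 155 145 106 115 115 129 121 111 112 138]
 [147 148 145 138 130 131 147 131 108  98  92  92 112 101 109 131]
 [146 152 117 116 108  98  88  88  89  88  91 101  87 119 113 139]
 [137 138  83  88  86  86  84  84  81 104 125  86 106 114 108 147]]
d1 0.8211053609848022 [-5 11]
[[82 40  2  0 -1  0  1  2  1  0  3  3  0  0  0 -1]
 [69 19  1  1 -1  1 -1  1  1  2  3  1  0  1 -1 -2]
 [55  8  0  0 -1  1  2  
[... 2432 characters left out ...]
16  8  7  7  9  6  7  8  7  7]
 [ 8  8  5 11 15 13 15 14 16  8  7  7  6  7  8  6  7  6]
 [ 8  6  6 10 15 14 13 15 10  8  8  8  8  6  6  7  7  9]
 [ 7  7  9 11 15 14 13  9  8  8  7  7  4  7  7  7  5  7]
 [ 6  6  5 13 14 15 14 16  7  8  7  8  5  9  6  8  5  7]
 [ 5  5 12 15 15 15 14 16  8  9  7  6  8  5  7  9  6  6]
 [ 6  6 10 12 10  8  5  5  7  8  5  8  8  8 10  5  6 10]
 [ 5  5  5  7  9  8  8  7  8  7  8 10  5  4  4  5  5  6]
 [ 7  9 11  7  6  7  7  6  2  0 24 36 47 55 45 61  3  8]]
0 [0. 0.]
0.04 [-3.79083897  8.47391504]
0.05 [-4.76869899 10.65979073]
0.06 [-5.75908249 12.87366096]
17.775 pos [0.5729 0.0552 0.3754] F [ 0.10846825 -0.08067928  0.22082362] grip -0.0001604933505361218 az -0.2
```

Numerically, the blade is at about 0.047 and the upper ball follows its edge, while the lower ball pins it. I bring the blade further left so the lower ball can roll past, then reopen.

Call:
{"fn": "play_rows", "kwargs": {
  "plan": [0,0,0,-0.06,0,0,0,0,0,0,-0.12,0,0,0,0,0,0,-0.124,0,0,0,0,0,0,-0.124,0,0.06,0,0,0,0,-0.124,0,0.105,0,0,0,0,-0.124,0,0.105,0,0,0,0,-0.108,0,0.105,0,0,0,0,-0.1,0,0.105,0,0,0,0,-0.094,0,0.105,0,0,0,0,-0.088,0,0.105,0,0,0,0,-0.088,0,0.105,0,0,0,0,-0.088,0,0.105,0,0,0,0,-0.088,0,0.105,0]
}}

```text
clock: 19.4
position: [0.5939, -0.0289, 0.2702]
ee_rot: [0.616, 0.788, -0.0, -0.0]
ft_force: [-1.0, 0.1, -0.0]
grip_width: -0.0
grasp_force: 0.0
```

```bash
python3 chk.py d6|grep -E "jar|clock"; python3 - <<'E'
from h import *
b=cv2.imread("pics/d6_s.png"); d=b[266:296:2,320:352:2].astype(int); print(d[:,:,2]-d[:,:,0])
t=cv2.imread("pics/d6_t.png").astype(int); print((t[206:232:2,332:374:2,2]-t[206:232:2,332:374:2,0]))
goals({})
E
```

```text
jar [(37, [392.0, 207.0]), (86, [428.0, 210.0]), (199, [392.0, 218.0]), (87, [417.0, 216.0])]
clock 19.5
[[83 42  2 -1 -1 -1  1  3  1  0  0  2 -2  1  2 -1]
 [71 20  1  1  1  0  0  2  2  0  1  0 -2  1  1  0]
 [57  8  1  0 -1  1  2  2  1  2  0  0  0 -2 -1 -2]
 [43  1  0 -1  0  0  1  1 -2  3  3  1 -1 -2  0 -2]
 [26  1  0  0  0  1  1  1  0  2  2 -1  1 -1  0 -2]
 [21  0  0 -1  0  2  3  2  1  1  2  1  0 -3 -1 -3]
 [42  1  1  0  1  1  2  3  1  1 -1 -1  3  4  7  9]
 [52  2  0  2  0  1  1  1  1 -1  2  1  1 31 65 72]
 [46  4  3 -1  0  1  3  1  1  1  0  0  5 46 52 63]
 [36  5  1  2 -1  1  0 -1  0  1  3 -1 17 47 23 36]
 [39 11 -2  1  2  1  1 -1  1  0  2  1 31 58 52 48]
 [45 18  0  0  1  1  1  1  1  1 -1  3 44 56 53 53]
 [43 12  2  0  3  1 -1  1  2 -1 -1  8 53 55 51 52]
 [28  5  0  0  1 -1  3 -2  1  1  1 20 58 56 53 54]
 [16  1  0  1  0  1  1  1  2  1  3 36 56 54 54 54]]
[[25 27 26 29 25 25 25 24 25 27 27  5  4  6  2 53 79 50 72 73 57]
 [27 28 27 26 26 24 25 23 23 26 21  8  3  2 10 72 72 48 71 71 58]
 [29 27 26 27 25 26 26 22 21 26 21 52 69 66 58 73 76 45 52 22 17]
 [27 26 27 25 26 26 24 24 22 21 74 63 55 50 14 10  4  5  7  6 10]
 [27 25 25 28 26 26 23 24 23 25  6  2  4  7  5  5  7  7  7  7  6]
 [28 28 28 28 24 25 22 24 23 20  6  4  8  8  6  7  7  7  6  6  8]
 [27 26 26 25 25 24 25 22 22 16  3  5  7  9  6  9  5  7  7  4  8]
 [27 28 27 24 25 24 24 22 23  9  3  5  4  6  4  7  4  9  7  7  5]
 [28 26 26 26 25 24 24 23 23  9  8  5  7  6  7  5  9  7  7  7  6]
 [27 25 27 24 24 25 25 21 23  8  8  7  7  7  7  6  6  9  6  7  7]
 [26 27 25 24 27 21 23 24 24  5  7  7  8  6  7  7  4  9  7  6  9]
 [25 24 26 25 24 24 21 23 22  7  8  8  9  7  7  6  4  3  3  6  7]
 [26 28 27 25 25 21 22 25 18  6  2 -2 -1 25 37 47 54 45 62  7  7]]
19.5 pos [ 0.594  -0.0289  0.2702] F [-0.51368541 -0.09908871 -0.10712457] grip 0.002705250757254459 az -0.1
```

The second ball is now in the jar. I go round and reopen the blade for the last ball.

Call:
{"fn": "play_rows", "kwargs": {
  "plan": [0,0,0,-0.02,0,0,0,0,0,0,-0.02,0,-0.04,0,0,0,0,-0.01,0,-0.085,0,0,0,0,0.045,0,-0.085,0,0,0,0,0.085,0,-0.085,0,0,0,0,0.085,0,-0.085,0,0,0,0,0.085,0,-0.03,0,0,0,0,0.085,0,0.014,0,0,0,0,0.07,0,0.014,0,0,0,0,0.05,0,0.014,0,0,0,0,0.036,0,0.014,0,0,0,0,0.022,0,0.014,0,0,0,0,0.015,0,0.014,0,0,0,0,0.015,0,0.014,0,0,0,0,0.03,0,0.014,0,0,0,0,0.07,0,0.0,0,0,0,0,0.085,0,-0.06,0,0,0,0,0.085,0,-0.105,0,0,0,0,0.085,0,-0.105,0,0,0,0,0.085,0,-0.105,0]
}}

```text
clock: 22.0
position: [0.573, 0.055, 0.3746]
ee_rot: [0.615, 0.788, -0.0, -0.0]
ft_force: [-0.0, -0.0, -0.7]
grip_width: -0.001
grasp_force: 0.0
```

Call:
{"fn": "play_rows", "kwargs": {
  "plan": [0,0,0,0,0,0,0,0,0,0,0,0,0,0,0,0,0,0,0,0,0,0,0,0,0,0,0,0,0,0,0,0,0,0,0,0,0,0,0,0,0,0]
}}

```text
clock: 22.75
position: [0.5734, 0.0537, 0.3753]
ee_rot: [0.616, 0.788, 0.0, -0.0]
ft_force: [-1.1, 0.0, 0.3]
grip_width: 0.001
grasp_force: 0.0
```

```bash
python3 chk.py d7|grep -E "jar|clock"; python3 - <<'E'
from h import *
b=cv2.imread("pics/d7_s.png"); d=b[266:296:2,320:352:2].astype(int); print("scene warm in trough",((d[:,3:11,2]-d[:,3:11,0])>7).sum())
T=cv2.imread("pics/scene0.png")[215:240,346:366]; r=cv2.matchTemplate(b[205:260,330:380],T,cv2.TM_CCOEFF_NORMED); _,v,_,l=cv2.minMaxLoc(r); print(v,np.array(l)+[330,205]-[346,215])
t=cv2.imread("pics/d7_t.png").astype(int); print((t[206:232:2,332:374:2,2]-t[206:232:2,332:374:2,0]))
h=cv2.cvtColor(t.astype(np.uint8),cv2.COLOR_BGR2HSV); c=cv2.connectedComponentsWithStats(cv2.inRange(h[140:215,315:350],(0,0,185),(179,40,255))); print("channel",[(int(a[4]),(x+[315,140]).round().tolist()) for a,x in zip(c[2],c[3]) if a[4]>15])
goals({})
E
```

```text
jar [(34, [392.0, 207.0]), (260, [426.0, 215.0]), (199, [392.0, 219.0])]
clock 22.85
scene warm in trough 0
0.8346311450004578 [-5 10]
[[ 0  5  4  3  6  5  8  5  6  5  4  3  6  4  5  9  9  3 67 76 55]
 [ 4  8  7  6  5  4  4  0 -3 24 66  9  7  3  2 24 52 40 73 73 57]
 [ 5  7  2  4  7 41 67 66 68 69 71 53 67 68 60 79 76 46 53 21 12]
 [30 62 69 35 31 56 64 70 70 73 72 63 56 49 17  9  4  4  7  5  8]
 [66 72 75 24 20 41 21 28 22 13 -2  4  5  9  6  8  7  6  6  6  5]
 [40 16 22  5  7  3  7  7  8  9  9  6  8  6 10  6  6  7  7  6  6]
 [ 7  7  5  8  5  9  8  8  6  8  4  9  7  7  8  7  6  7  8  8  7]
 [ 5  9  6  8  7  7  7  7  8  9  8  8  5  4  5  8  5  3  5  4  8]
 [ 6  8  6  5  5  6  7  9  9  7  4  7  4  6  5  7  5  5  7  8  7]
 [ 6  5  5  7  5  6  7  7  5  7  8  9  5  4  7  6  6  5  6  4  6]
 [ 7  7  8  8  6  6  4  6 10  3  8  6  6  6  8  8 10  9  6  7  7]
 [ 7  6  7  7  7  5  9  9  6  6 10  9  9  7  8  5  4  4  5  4  7]
 [ 5  6  9  8  6 10  5  7  6  5  3  3 -1 24 34 48 57 41 63  5  7]]
channel [(2436, [332.0, 178.0]), (59, [318.0, 143.0]), (24, [333.0, 145.0]), (33, [323.0, 165.0]), (22, [345.0, 193.0])]
22.85 pos [0.5734 0.0538 0.3753] F [-0.11207525 -0.10593591 -0.10817155] grip -0.0019274785512138006 az -0.0
```

All three balls are in the jar (white area 260 px, 3 × 87), the trough and channel are empty, the blade is at about 0.047, and the arm is clear.

```bash
python3 -c "
from workcell import manip; print(manip.hand_in())"
```

```text
the job is handed in; nothing more can be done
None
```

I handed the job in at about 23 s: the gate leads to the right-hand chute, the blade is open about 47 mm, and all three balls are in the empty right-hand jar. Two balls jammed on the gate, which I cleared by tapping the left pad and working the blade to and fro; neither the balls nor the jars were touched.

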